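# Reseat the grinder's data caddy

## Robot

A 6-joint arm with a two-finger parallel gripper is mounted at the origin on the work surface. World frame = base frame: x ahead of the robot, y to its left, z up, the work surface at z = 0. Lengths are in m, angles in rad, forces in N, time in s.
With the tool pointing down it reaches from about 0.35 to 0.875 m from the base axis. Payload 15.5 kg.
Tool frame: the origin (TCP) lies at the very end of the fingers, on their centre line; the grasp point (between the pads) lies 19 mm behind it; z points along the fingers, x is the direction in which the jaws open and shut, and the axes are right-handed (so a half turn about z gives the same grasp; the last joint's range is limited). The gripper opens to 85 mm and grips with 20 to 120 N. Pads are 22 mm wide; open, the fingers measure 114 mm over their backs; the gripper's body (76 mm by 85 mm) begins 54 mm behind the grasp point. The pads swing forward as they close: fully open they stand 13 mm farther back than shut.
Start: joints at [1.151, 0.494, 1.345, -0, 1.302, -0.096], TCP at [0.199, 0.592, 0.231] pointing down, gripper open.
Joint ranges: [-2.91, 2.91], [-0.82, 2.16], [0.22, 2.67], [-1.22, 4.37], [0.12, 2.79], [-3.08, 3.08]. Speed limits (rad/s): [1.89, 1.89, 2.57, 3.01, 3.01, 3.01].

## Interface

Orientations are given as a unit quaternion [w, x, y, z].
In Python, from bench import move_ptp, servo_line, move_j, grip, wait, solve_ik, capture, PlanningError, close_job, get_clock, get_q, get_joint_velocities, get_joint_efforts, get_tool_pos, get_orientation, get_contact_force, get_ft_torque, get_grip_width gives the robot as it stands. Calls block until the motion is done:
- move_ptp(position, orientation): joint-space move of the TCP to a pose.
- servo_line(position, ori=None, rate=0.15, until_force=None): straight line of the TCP; ori=None keeps the orientation; rate is the mean speed in m/s. With until_force (N) it stops when the force on the tool has changed by that much, and returns True; else False.
- move_j(angles): joint-space move.
- grip(opening, strength=None): finger opening in m; strength is the grip in N (None keeps the last); returns when the fingers have stopped.
- wait(seconds).
- solve_ik(position, orientation): joint angles nearest the present ones, or None.
- capture(name): name is "scene" or "side" or "wrist"; returns a dict with "pixels" (480x640x3 uint8, red, green, blue), "mtx" (3x3 intrinsics, pixels), "distortion" ([k1, k2, p1, p2, k3] as OpenCV has them; the pictures are not rectified), "extrinsics" (4x4, takes a point from world to camera coordinates). Camera axes: x right, y down, z forward; pixel columns grow to the right and rows downward; lengths in m; the calibration is good to about 2 mm. A picture is of the moment at which its call begins. There is no depth.
A pose or a line that the arm cannot do raises PlanningError and nothing moves.
- close_job(): hands the job in, once; it reports no verdict.
Readings, each from a call of its own:
- get_clock(): time.
- get_q(): joint angles.
- get_joint_velocities(): joint speeds.
- get_joint_efforts(): joint torques, N m.
- get_tool_pos(): TCP position.
- get_orientation(): TCP orientation.
- get_contact_force(): force on the tool from outside, world axes, zero at the start.
- get_ft_torque(): the same for the moment, N m.
- get_grip_width(): finger opening in m.
Only numpy, scipy, OpenCV 4.12 (cv2) and the standard library are available. Lean on these libraries where they do the work, as an engineer would, in place of code of your own. Each camera call takes 0.05 s, during which the arm holds its last target.

## Task

The grinder's control has stopped reading its data caddy, so reseat it. On the wider of the two low dark racks on the bench, press the release key on top so that its caddy pops right out, then push that caddy home until it clicks and stays in. Leave the narrow rack's caddy shut.

Things in the scene. Friction and masses are not known exactly. Their poses are not given: they have to be found in the camera images.
- caddy (a joint): Caddy of the wide rack, an aluminium tray with a grey bezel, in m: 0 home and latched, 0.045 popped fully out, -0.006 end stop. A spring drives it out with 3 N at 0, 1.7 N at 0.045. Pushing it home takes 2 N at first and up to 6 N over the last 20 mm, over the latch. The latch catches once it is pushed to about -0.001 and then holds it at 0; let go sooner, it springs out again.
- caddy_front (a point): Centre of the front face of that caddy's bezel, which is 118 mm wide, 46 mm high (10 to 56 mm above the bench), 20 mm thick. Moves with the caddy. x points into the rack (the way to push home), y along the bezel, z up. The rack, a dark steel box fixed to the bench, is 190 mm deep, 130 wide, 62 high, turned up to 17 degrees; with the caddy home this face stands 20 mm proud of it.
- release_top (a point): Centre of the top of the wide rack's release key, a plain aluminium key 28 mm (x) by 36 mm (y), 77 mm above the bench and 15 mm above the rack's top, 70 mm behind the bezel's front face when home. Axes as caddy_front. Pressed straight down it travels 8 mm against 2 N, rising to 4.5 N, lets the caddy go after about 5 mm, and comes up again by itself.
- small_caddy (a joint): Caddy of the narrow rack: same make, 84 mm wide, bezel 72 mm wide, with its own release key. In m: 0 shut, 0.045 popped out. It starts shut and is to stay shut. The two racks stand side by side, either one on the left, at least 60 mm apart.
Mind the look-alikes: they are no part of the job. What is shaped like the part that bears caddy but orange or turquoise is not meant.

How it is judged:
By the outcome, as a careful person would: the job done as asked, in the order asked, and still so for the second after the job is handed in, with the robot touching nothing.
It also fails if it takes over 40 s, if anything falls off the work surface, if the arm or the gripper's body presses on something with over 40 N, if the wrist force passes 120 N, or if a joint passes its speed limit or range.

## Working session

There is one attempt and no reset: what is moved stays moved. The work goes in short steps, each a Python script; the robot and the scene stay as the last script left them, time stands still between calls to the robot, and variables do not carry over. Pictures are saved under pics/ and viewed, and the job is handed in when it is done.

```bash
ls; mkdir -p pics
python3 - <<'E'
from bench import *
import cv2,numpy as np
for n in ("scene","side","wrist"):
    c=capture(n); cv2.imwrite(f"pics/{n}0.png",c["pixels"][:,:,::-1]); np.savez(f"{n}0.npz",**{k:np.array(v) for k,v in c.items()})
    print(n,np.linalg.inv(c["extrinsics"])[:3,3].round(3),c["distortion"])
print(get_clock(),get_orientation())
E
```

```text
pics
scene [ 1.24  -0.159  0.763] [-0.09020583  0.          0.          0.          0.        ]
side [ 0.233 -1.067  1.146] [-0.14662524  0.          0.          0.          0.        ]
wrist [0.131 0.616 0.373] [-0.00410925  0.          0.          0.          0.        ]
0.15 [ 2.35432818e-04  8.12128784e-01  5.83478042e-01 -3.96703146e-04]
```

View pics/scene0.png

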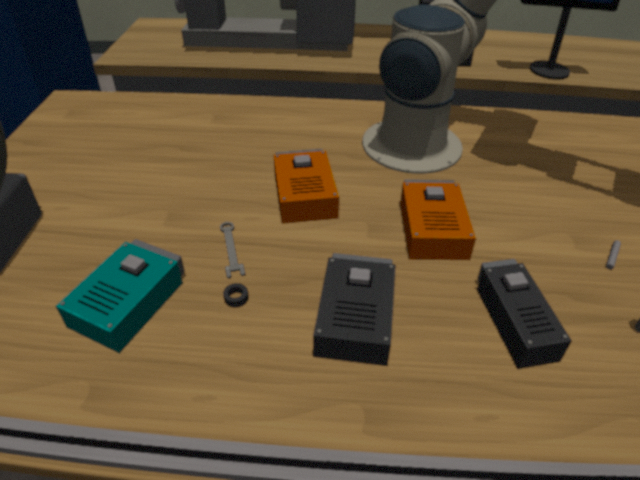

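View pics/side0.png

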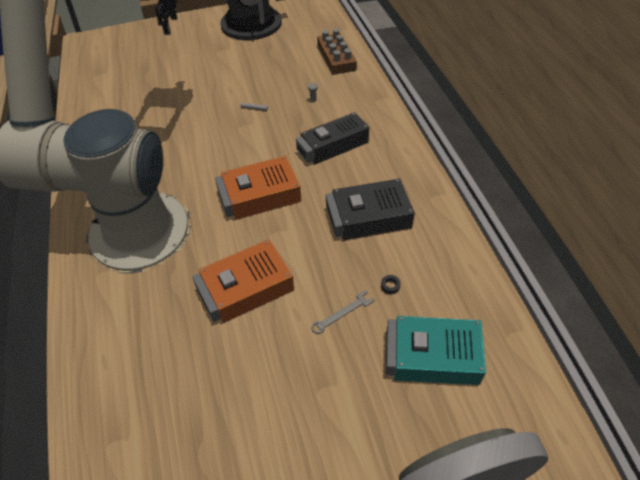

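View pics/wrist0.png

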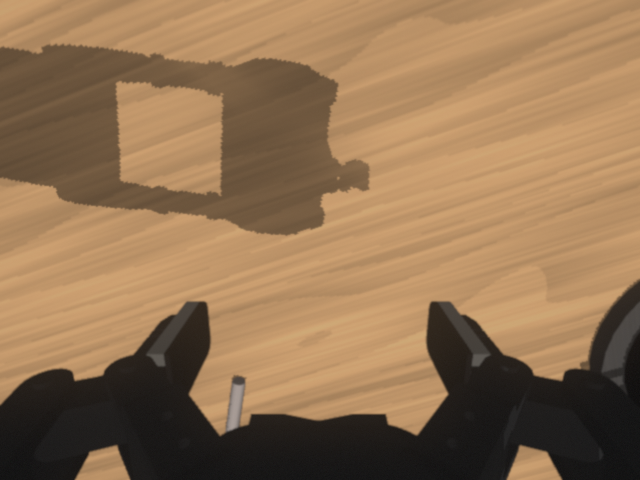

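Candidates (scene pixels):
- **Dark rack A:** (356,305), side (370,208).
- **Dark rack B:** (520,312), side (333,138), visibly narrower.
- **Look-alikes:** orange at (305,185) and (435,218), turquoise at (125,292). These are not meant.

I choose dark rack A as the wider one, and will check it in a close crop.

Run:
```python
import cv2
a=cv2.imread("pics/side0.png")[165:250,315:425]; cv2.imwrite("pics/side_c.png",cv2.resize(a,None,fx=7,fy=7,interpolation=cv2.INTER_CUBIC))
a=cv2.imread("pics/scene0.png")[245:370,300:410]; cv2.imwrite("pics/scene_c.png",cv2.resize(a,None,fx=4.8,fy=4.8,interpolation=cv2.INTER_CUBIC))
```

```text
(no output)
```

View pics/side_c.png

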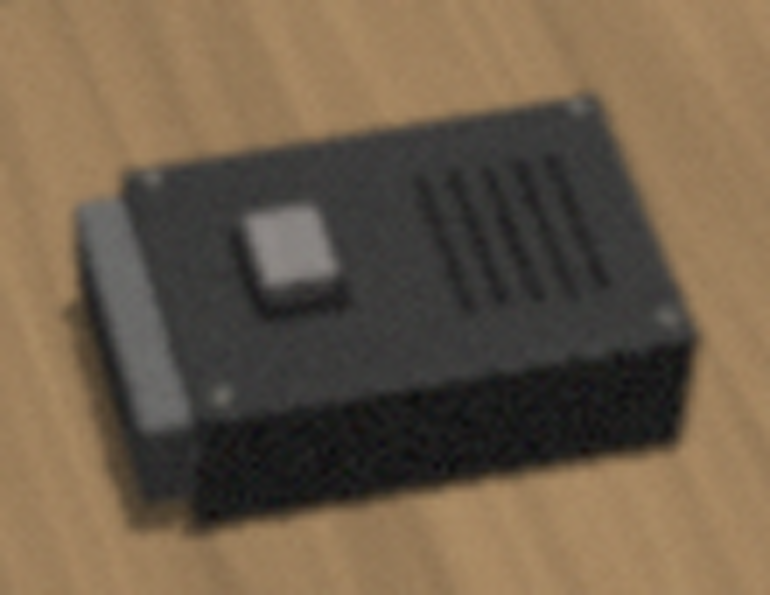

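View pics/scene_c.png

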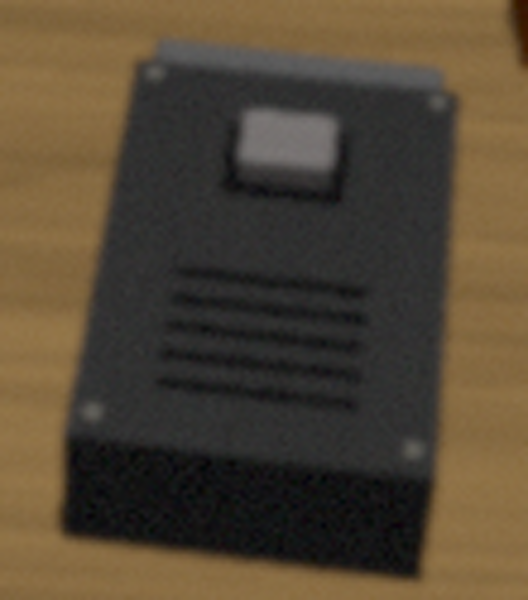

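```bash
cat > h.py <<'E'
import numpy as np,cv2
from scipy.optimize import least_squares
def load(n): 
    d=np.load(n); return d["mtx"],d["distortion"],d["extrinsics"]
def proj(P,c):
    K,D,E=c; return cv2.projectPoints(np.array(P,float),cv2.Rodrigues(E[:3,:3])[0],E[:3,3],K,D)[0][:,0]
def ray(px,z,c):
    K,D,E=c; u=cv2.undistortPoints(np.array(px,float).reshape(-1,1,2),K,D)[:,0]
    R=E[:3,:3];C=-R.T@E[:3,3]; d=np.c_[u,np.ones(len(u))]@R
    return C+d*((z-C[2])/d[:,2])[:,None]
E
python3 - <<'E'
from h import *
si=load("side0.npz");sc=load("scene0.npz")
# local: origin bezel front face centre, home, xy. rack front at x=.02, back .21
L=np.array([[.02,.065,.062],[.21,.065,.062],[.21,-.065,.062],[.02,-.065,.062]])
K=np.array([[.07,0,.077]])
pside=np.array([(125,172),(598,95),(697,340),(195,420)])/7+[315,165]
psc=np.array([(455,93),(432,475),(68,437),(138,62)])/4.8+[300,245]
kside=np.array([np.mean([(245,212),(318,205),(338,272),(270,285)],0)])/7+[315,165]
ksc=np.array([np.mean([(243,110),(338,113),(337,172),(238,168)],0)])/4.8+[300,245]
print("rack side",ray(pside,.062,si).round(3)); print("rack scene",ray(psc,.062,sc).round(3))
print("key",ray(kside,.077,si).round(4),ray(ksc,.077,sc).round(4))
def W(p,P):
    c,s=np.cos(p[2]),np.sin(p[2]); return np.c_[P[:,:2]@np.array([[c,s],[-s,c]])+p[:2],P[:,2]]
A=np.r_[L,K]
f=lambda p:np.r_[proj(W(p,A),si)-np.r_[pside,kside],proj(W(p,A),sc)-np.r_[psc,ksc]].ravel()
r=least_squares(f,[.5,0,0]);print("pose",r.x,np.degrees(r.x[2]));print(r.fun.reshape(-1,2).round(1))
print("key fit",W(r.x,K))
# narrow rack rough
print("narrow",ray([(297,137),(357,115),(369,138),(309,160)],.062,si).round(3))
E
```

```text
rack side [[ 0.531 -0.071  0.062]
 [ 0.719 -0.084  0.062]
 [ 0.708 -0.213  0.062]
 [ 0.52  -0.197  0.062]]
rack scene [[ 0.529 -0.066  0.062]
 [ 0.716 -0.079  0.062]
 [ 0.71  -0.205  0.062]
 [ 0.522 -0.193  0.062]]
key [[ 0.576  -0.1377  0.077 ]] [[ 0.5752 -0.1321  0.077 ]]
pose [ 0.5048769  -0.12902497 -0.06797496] -3.894678297954896
[[-1.3 -1.3]
 [-0.9 -1.4]
 [-0.1 -1.6]
 [ 0.  -0.5]
 [-0.9 -1. ]
 [ 0.4  0.1]
 [ 0.4  1.5]
 [-2.1  0.1]
 [-1.2 -0.7]
 [-0.9 -0.3]]
key fit [[ 0.57471524 -0.13377956  0.077     ]]
narrow [[0.492 0.163 0.062]
 [0.692 0.209 0.062]
 [0.692 0.098 0.062]
 [0.5   0.058 0.062]]
```

```bash
cat >> h.py <<'E'
from scipy.spatial.transform import Rotation as Rot
YAW=-0.068; FX=np.array([np.cos(YAW),np.sin(YAW),0]); FY=np.array([-np.sin(YAW),np.cos(YAW),0])
def down(s=1):
    z=np.array([0,0,-1.]);x=s*FY;y=np.cross(z,x)
    q=Rot.from_matrix(np.c_[x,y,z]).as_quat(); return [q[3],*q[:3]]
E
python3 - <<'E'
from h import *
from bench import *
si=load("side0.npz")
print("orange back", ray([(289,158),(300,183),(300,203)],.062,si)[:2].round(3), ray([(300,203)],0,si).round(3))
print("popped front", np.array([.505,-.129])-.045*FX[:2])
for s in(1,-1):
    for P in ([.575,-.134,.2],[.43,-.124,.1]): 
        q=solve_ik(P,down(s));print(s,None if q is None else np.round(q,2))
E
```

```text
orange back [[ 0.449  0.083  0.062]
 [ 0.453 -0.022  0.062]] [[ 0.447 -0.037  0.   ]]
popped front [ 0.460104   -0.12594236]
1 [-0.33  0.48  1.47 -0.    1.19 -1.83]
1 [-0.41  0.45  1.92 -0.    0.77 -1.92]
-1 [-0.33  0.48  1.47 -0.    1.19  1.31]
-1 [-0.41  0.45  1.92 -0.    0.77  1.22]
```

Run:
```python
from h import *
from bench import *
grip(0.0,30)
move_ptp([.575,-.134,.20],down(1))
c=capture("wrist"); cv2.imwrite("pics/wrist1.png",c["pixels"][:,:,::-1]); np.savez("wrist1.npz",**{k:np.array(v) for k,v in c.items()})
print(get_clock(),get_tool_pos(),get_contact_force(),get_grip_width())
print(proj([[.575,-.134,.077],[.505,-.129,.056]],(c["mtx"],c["distortion"],c["extrinsics"])))
```

```text
3.8417 [ 0.57514425 -0.13336828  0.20003905] [-0.39349724  0.3969308   0.04254143] -2.0676675255807494e-05
[[315.92827663 229.24128744]
 [316.34881094 130.64492327]]
```

View pics/wrist1.png

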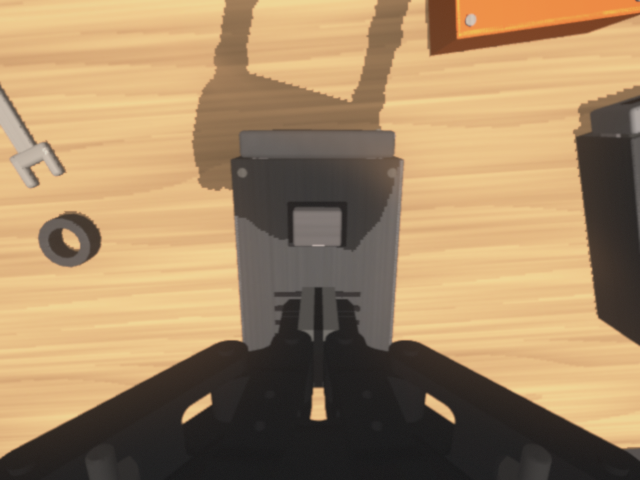

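The wide rack sits under the tool. Its key centre is at (317,226), predicted (316,229), and the bezel edge is at row 131, predicted 131. Yaw is aligned, and the narrow rack is at the right edge around (610,200). Next I press the key.

Run:
```python
from h import *
from bench import *
servo_line([.5745,-.1335,.09],rate=.12)
f0=get_contact_force()
h=servo_line([.5745,-.1335,.0698],rate=.03,until_force=15)
print(h,get_tool_pos(),get_contact_force()-np.array(f0))
wait(.3)
servo_line([.5745,-.1335,.20],rate=.15)
c=capture("wrist"); cv2.imwrite("pics/wrist2.png",c["pixels"][:,:,::-1]); np.savez("wrist2.npz",**{k:np.array(v) for k,v in c.items()})
c=capture("side"); cv2.imwrite("pics/side2.png",c["pixels"][60:300,200:520,::-1])
print(get_clock())
```

```text
False [ 0.57457221 -0.13352964  0.06993422] [0.4827663  1.25156021 2.71923856]
7.15
```

View pics/wrist2.png

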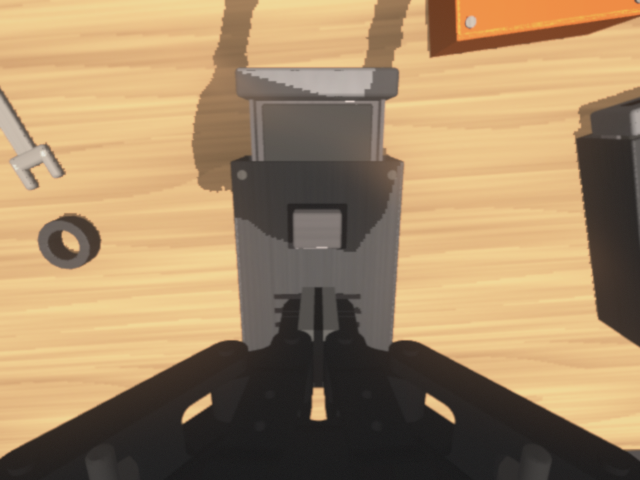

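View pics/side2.png

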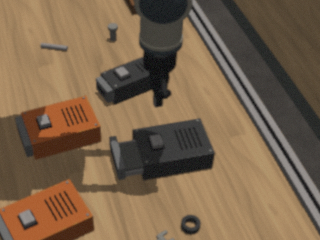

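The caddy popped right out: its bezel front is now at row 68, and was at 131. The narrow caddy is still shut. Next I push it home from the front.

Run:
```python
from h import *
from bench import *
w=load("wrist2.npz"); print("front edge",ray([(238,70),(397,70)],.056,w).round(4))
F=np.array([.505,-.129,0])
P=lambda d,z: (F+FX*d+[0,0,z]).tolist()
o=down(1)
servo_line(P(-.10,.20),o,rate=.2)
servo_line(P(-.10,.022),o,rate=.15)
wait(.2); f0=np.array(get_contact_force())
h=servo_line(P(.012,.022),rate=.03,until_force=16)
p=np.array(get_tool_pos()); print(h,p,"d",(p-F)@FX,np.array(get_contact_force())-f0,get_clock())
wait(.2)
servo_line(P(-.10,.022),rate=.15)
servo_line(P(-.10,.20),rate=.2)
c=capture("wrist"); cv2.imwrite("pics/wrist3.png",c["pixels"][:,:,::-1]); np.savez("wrist3.npz",**{k:np.array(v) for k,v in c.items()})
c=capture("side"); cv2.imwrite("pics/side3.png",c["pixels"][:,:,::-1])
print(get_clock())
```

```text
front edge [[ 0.4585 -0.1814  0.056 ]
 [ 0.4662 -0.0689  0.056 ]]
True [ 0.49891353 -0.1281884   0.02149959] d -0.006127553128403018 [-2.90345959 -0.27479763  0.87119223] 12.4333
14.55
```

View pics/wrist3.png

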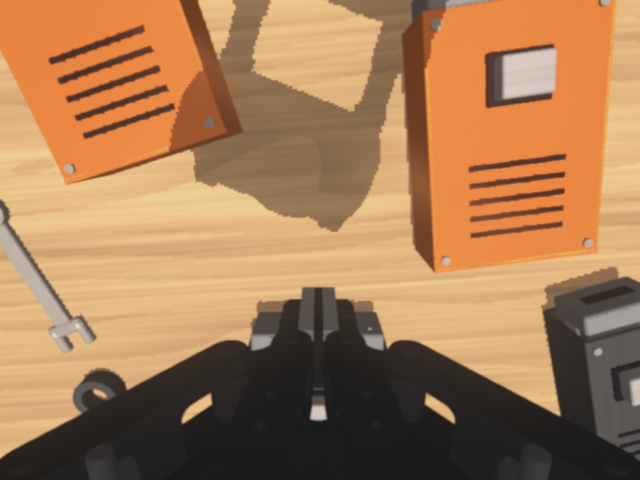

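View pics/side3.png

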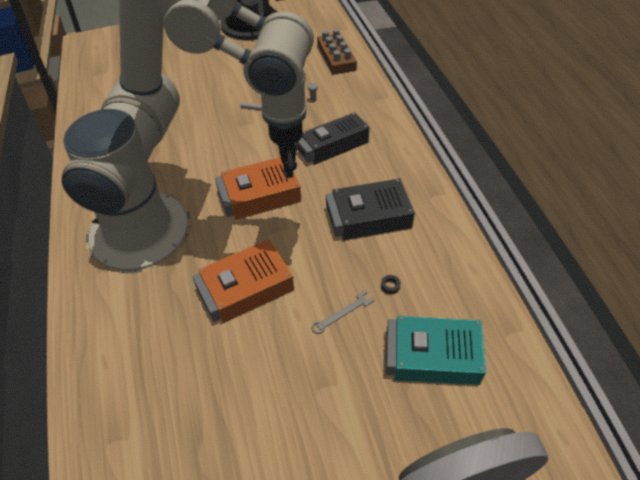

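The caddy looks home in the side view: the bezel is at (336,215), as at the start. I'll compare it with the first picture.

Run:
```python
from h import *
from bench import *
wait(.3)
c=capture("side"); a=cv2.imread("pics/side0.png"); b=c["pixels"][:,:,::-1]
for n,(y0,y1,x0,x1) in {"wide":(165,250,305,425),"narrow":(105,170,285,375)}.items():
    d=cv2.absdiff(a[y0:y1,x0:x1],np.ascontiguousarray(b[y0:y1,x0:x1])).max(2); print(n,(d>40).sum(),d.mean())
cv2.imwrite("pics/cmp.png",cv2.resize(np.vstack([a[100:250,285:425],b[100:250,285:425]]),None,fx=2,fy=2) if 0 else cv2.resize(np.hstack([a[100:250,285:425],b[100:250,285:425]]),None,fx=2.8,fy=2.8))
print(get_clock(),get_contact_force())
```

```text
wide 0 7.865196078431373
narrow 1008 25.12
14.9 [-0.54466544  0.41964982 -0.86389617]
```

View pics/cmp.png

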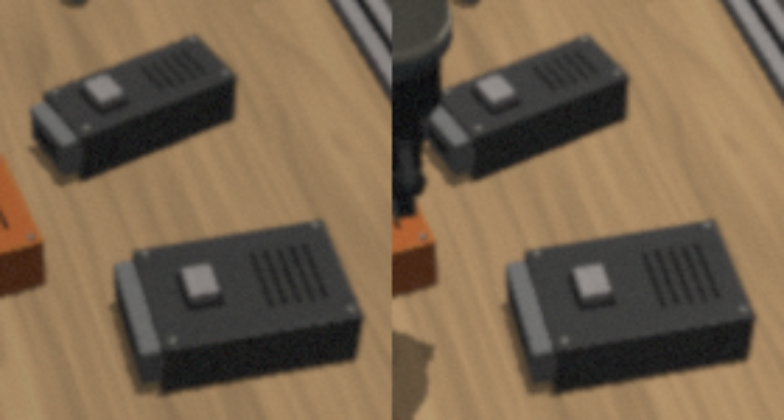

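Both caddies are shut, just as at the start; the difference at the narrow rack is only the arm in the foreground. I'm handing the job in.

```bash
python3 -c "
from bench import *
print(close_job(),get_clock())"
```

```text
the job is handed in; nothing more can be done
the job is handed in; nothing more can be done
```

The wide dark rack's caddy is reseated, and I handed the job in at about 15 s on the robot's clock. I pressed the rack's release key about 7 mm with closed fingers. The wrist and side pictures then showed the caddy fully out, so I pushed its bezel straight in until the push hit the 16 N force limit I had set.

- **Wide rack:** After I backed off and waited more than 2 s, the side picture matched the starting one at this rack, with no pixel clearly changed. The caddy is therefore home and holding.
- **Narrow rack:** Its caddy looks shut, as at the start. The pixel comparison there did show differences, but the crop shows the arm standing in front of the rack.
- **Robot:** The tool was clear of everything and read about 1 N at the last check.
- **Measurements that disagreed:** The two fixed cameras differed by about 5 mm sideways on the rack's position. The wrist camera agreed with my combined estimate to about 2 mm.

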